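Scan a valve block and put it away in the bench drawer

ROBOT

A 6-joint arm with a two-finger parallel gripper is mounted at the origin on the work surface. World frame = base frame: x ahead of the robot, y to its left, z up, the work surface at z = 0. Lengths are in mm, angles in rad, forces in N, time in s.
With the tool pointing down it reaches from about 400 to 925 mm from the base axis. Payload 12.5 kg.
Tool frame: the origin (TCP) lies where the fingers leave the gripper's body, on its centre line; the fingertips stand 78 mm ahead of it and the grasp point (between the pads) lies 59 mm ahead of it (env.tip_extent is the distance from the TCP to the fingertips, in mm); z points along the fingers, y is the direction in which the jaws open and shut (so a half turn about z gives the same grasp; the last joint's range is limited). The gripper opens to 95 mm and grips with 3 to 60 N. Pads are 20 mm wide; open, the fingers measure 119 mm over their backs; the gripper's body (75 mm by 180 mm) begins 59 mm behind the grasp point.
Start: joints at [-1.35, 0.491, 1.559, -0, 1.092, -0.106], TCP at [200.655, -591.925, 292.261] pointing down, gripper open.
Joint ranges: [-3.1, 3.1], [-0.84, 2.19], [0.05, 2.79], [-1.13, 4.28], [0.06, 2.93], [-2.69, 2.69]. Speed limits (rad/s): [2.22, 2.22, 2.79, 3.14, 3.14, 3.14].

INTERFACE

Orientations are given as [roll, pitch, yaw] about the fixed x, y, z axes, in that order (R = Rz(yaw) Ry(pitch) Rx(roll)).
In Python, from cell import env gives the robot as it stands. The module is installed in compiled form; this text tells all that it offers.
- The arm moves only by the tool play_rows, never from a script. Its argument "targets" is a list of rows, each an object with "linear": the shift along the tool's x, y, z in mm, a list of three; "turn": the turn about the tool's z in rad. A call has 1 to 20 rows; each row is the pose to reach, as a shift and turn from the pose commanded when the call began, along the tool's axes at that moment; what a row does not reach only later rows make up. A row lasts 1/8 s, in which the tool goes at most 62.5 mm and 10.7 degrees, less where a joint would pass 70% of its speed; a pose out of reach is approached as far as the arm can. A call with a gripper value outside its range is refused whole. "hand" is the finger opening in mm, from 0 to 95.1, set as the call begins (left out, the last holds). The fingers move at their own pace and stop on an object; the grip force is fixed at half the most. Time passes only in rows, so rows that repeat a pose let the fingers close. It gives the time, the measured TCP pose, the force and the opening at its end, in the units of the state.
- env.state(): the state, without advancing time (a new reading comes with each control period).
- env.read_camera(name): name is "scene" or "side" or "wrist"; returns (picture, depth): 400x640x3 uint8, red, green, blue; 400x640 float32, mm along the optical axis (not along the pixel's ray), 0 where there is no reading.
- env.camera_params(name): a dict with "fx", "fy", "cx", "cy" (pixels), "R" (3x3) and "t" (3): a world point X has camera coordinates R X + t. Camera axes: x right, y down, z forward; pixel columns grow to the right and rows downward; lengths in mm; the calibration is good to about 2 mm. A picture is of the moment at which its call begins: read the wrist's pose just before it. camera_params takes no time and is no camera call; for the wrist camera it gives the pose at the moment of the call.
- env.job_done(): hands the job in, once; it reports no verdict.
The state is a dict: "t": time; "joints": joint angles; "qvel": joint speeds; "tau": joint torques, N m; "eef_pos": TCP position; "tcp_rot": TCP orientation; "ft_force": force on the tool from outside, world axes, zero at the start; "moment": the same for the moment, N m; "opening": opening from 0.0 (shut) to 1.0 (fully open).
Only numpy, scipy, OpenCV 4.12 (cv2) and the standard library are available. Lean on these libraries where they do the work, as an engineer would, in place of code of your own. Each camera call takes 0.05 s, during which the arm holds its last target.

TASK

Book the finished valve block into store: pick up the upright hand-held reader, aim its window straight down at the middle of the white bar label on top of the block from about 5 to 10 cm above it, hold it still there for about a second, and stand the reader upright back on the middle of its dock. Then set the valve block down gently, label up and flat, on the black rubber mat in the free compartment of the open drawer, and slide the drawer gently until it is fully shut. Leave the carton in its compartment and do not disturb the pliers, the screwdriver or the grey bin.

Things in the scene. Friction and masses are not known exactly. Their poses are not given: they have to be found in the camera images.
- valve_block: Pneumatic valve block, grey and white on an aluminium base, loose on the bench: 120 long (x) x 48 wide (y) x 50 high mm, about 0.5 kg. Origin: centre of its underside; z up. Two black hose fittings (16 mm across) stick out 14 mm beyond its -x end, 18 mm above the underside. Best gripped across its width, near the middle.
- label (a point): Centre of the 38 x 38 mm white label with black bars on the top of the valve block, 38 mm from the block's centre towards its +x end, 50 mm above its underside. Axes as the block's.
- reader: Hand-held code reader standing upright on its dock, 140 mm tall, about 0.2 kg: a black head 56 (x) x 46 (y) x 36 high mm at the bottom and above it a grey grip 34 (x) x 28 (y) mm, from 36 to 140 mm up. Origin: centre of its underside; z up along the grip.
- window (a point): The reader's window, at the centre of the underside of its head; it looks along the reader's -z. Axes as the reader's (z up along the grip).
- dock: Fixed flat black dock plate on the bench, 110 (x) x 100 (y) x 10 high mm. Origin: centre of its underside; the reader stands on its top, 10 mm up.
- drawer (a joint): Opening of the drawer in m: 0 is fully shut, 0.175 fully open; it starts open 0.160 to 0.175. It slides out of a fixed low grey bench cabinet (260 deep x 290 wide x 120 high mm) towards the robot, along drawer_floor's -x. Open, all but the rearmost 40 mm of its compartments is clear of the cabinet.
- drawer_floor (a point): Centre of the drawer's inner floor, 20 mm above the bench; x points into the cabinet (the way it shuts), z up. Inside 188 long (x), 248 wide (y); walls 6 mm thick, 39 mm high above the floor; a divider along x makes two compartments 188 x 121 mm, centred at y = +63.5 and -63.5 mm. Front panel (286 wide): 100 to 114 mm before this point, rising 86 mm above the floor.
- drawer_handle (a point): Middle of the drawer's level steel bar handle (120 mm long along y, about 10 mm thick), 35 mm before the front panel and 76 mm above the bench; axes as drawer_floor's.
- liner: Loose black rubber mat, 165 (x) x 112 (y) x 6 thick mm, on the floor of the free compartment (left or right) of the drawer. Origin: centre of its underside.
- carton: Plain cardboard carton, 130 (x) x 85 (y) x 40 high mm, that fills the other compartment. Origin: centre of its underside.
- pliers: Pliers with red handles lying on the bench, 150 x 58 x 15 mm, jaws to +x. Bystander. Origin: on the bench, near the pivot.
- screwdriver: Screwdriver with a red handle lying on the bench, 190 mm long along its x. Bystander. Origin: underside, near its middle.
- bin: Small empty grey plastic bin, 120 x 90 x 50 high mm. Bystander. Origin: centre of its underside.
Things that resemble listed ones, but are neither listed nor needed, are in the scene too. Of the things that look like the liner, the larger one is meant.

How it is judged:
By the outcome, as a careful person would: the job done as asked, in the order asked, and still so for the second after the job is handed in, with the robot touching nothing.
It also fails if it takes over 72 s, if anything falls off the work surface, if the arm or the gripper's body presses on something with over 40 N, if the wrist force passes 120 N, or if a joint passes its speed limit or range.

## Working session

There is one attempt and no reset: what is moved stays moved. The work goes in short steps, Python scripts to look and compute and a tool call to move; the robot and the scene stay as the last step left them, time stands still between calls to the robot, and variables do not carry over. Pictures are saved under pics/ and viewed, and the job is handed in when it is done.

Besides the shell and the picture viewer there is one more tool, called after ">>>" in YAML: its name, and indented under it one key for each argument. play_rows: Moves the arm, as the interface text tells. Its arguments: {"type":"object","properties":{"targets":{"type":"array","items":{"type":"object","properties":{"linear":{"type":"array","items":{"type":"number"}},"turn":{"type":"number"}}}},"hand":{"type":"number"}},"required":["targets"]}

```bash
mkdir -p pics; ls
cat > h.py <<'E'
import numpy as np, cv2
from cell import env
def snap(n,tag):
    p=env.camera_params(n); im,d=env.read_camera(n)
    np.savez(f'pics/{tag}.npz',im=im,d=d,K=np.array([p['fx'],p['fy'],p['cx'],p['cy']]),R=np.array(p['R']),t=np.array(p['t']))
    cv2.imwrite(f'pics/{tag}.png',im[:,:,::-1]); return im,d,p
def load(tag):
    z=np.load(f'pics/{tag}.npz'); d=z['d']; fx,fy,cx,cy=z['K']
    v,u=np.mgrid[:d.shape[0],:d.shape[1]]
    C=np.stack([(u-cx)/fx*d,(v-cy)/fy*d,d],-1)
    W=(C-z['t'])@z['R']  # R^T (C-t)
    W[d==0]=np.nan
    return z['im'],d,W
def st():
    s=env.state(); print({k:np.round(s[k],3) for k in ('t','joints','eef_pos','tcp_rot','ft_force','opening')})
E
python3 - <<'E'
from h import *
st()
for n in('scene','side','wrist'): snap(n,n+'0')
p=env.camera_params('wrist');print(p)
st()
E
```

```text
pics
{'t': np.float64(0.0), 'joints': array([-1.35 ,  0.492,  1.559,  0.   ,  1.092, -0.106]), 'eef_pos': array([ 200.635, -591.758,  291.67 ]), 'tcp_rot': array([-3.141, -0.   ,  0.327]), 'ft_force': array([ 0.374,  0.381, -0.624]), 'opening': np.float64(1.002)}
{'fx': 317.0166716641358, 'fy': 317.0166716641358, 'cx': 324.517087890507, 'cy': 204.0575938118097, 'R': array([[ 3.20218639e-01, -9.47343667e-01, -2.34495964e-05],
       [-9.05989077e-01, -3.06247302e-01,  2.92226593e-01],
       [-2.76846194e-01, -9.35551570e-02, -9.56349109e-01]]), 't': array([-624.16747237,  -32.83217585,  391.58290339])}
{'t': np.float64(0.15), 'joints': array([-1.35 ,  0.491,  1.559,  0.   ,  1.092, -0.106]), 'eef_pos': array([ 200.639, -591.795,  291.791]), 'tcp_rot': array([-3.141, -0.   ,  0.327]), 'ft_force': array([ 0.636,  0.289, -0.741]), 'opening': np.float64(1.0)}
```

View pics/scene0.png

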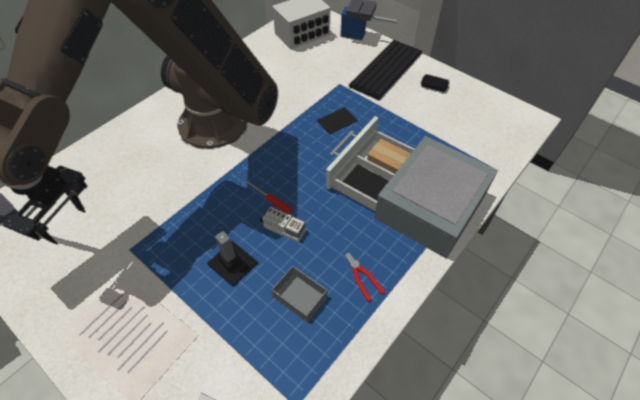

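View pics/side0.png

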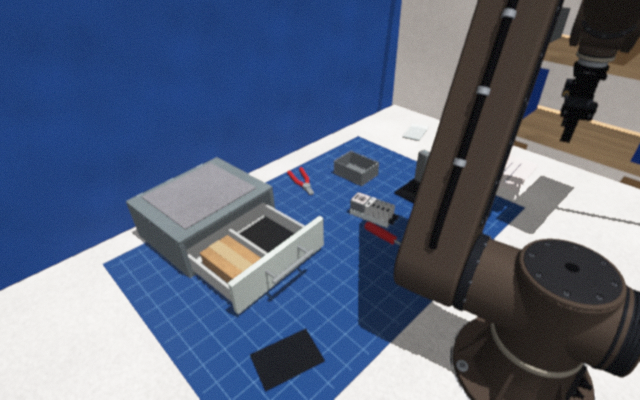

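View pics/wrist0.png

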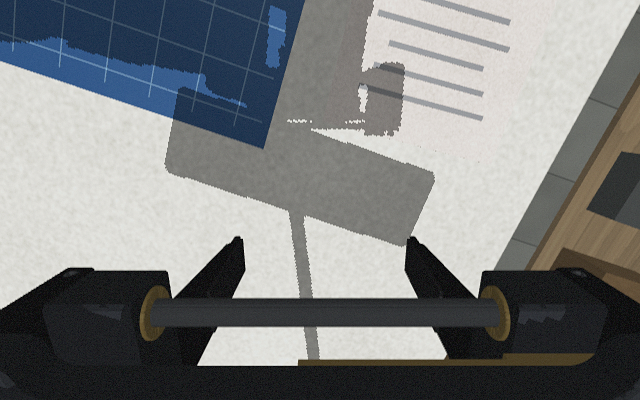

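Run:
```python
from h import *
im,d,W=load('scene0')
c=im[180:310,190:400]; cv2.imwrite('pics/c1.png',cv2.resize(c,None,fx=3.8,fy=3.8,interpolation=cv2.INTER_CUBIC)[:,:,::-1])
for n,(u,v) in dict(rtop=(221,236),rhead=(232,262),dock=(236,276),label=(293,226),block=(273,218),bin=(300,292),pl=(355,265),scr=(280,203),lin=(363,180),cart=(385,153),handle=(343,140),front=(355,150),cabtop=(440,175),matdecoy=(337,120)).items(): print(n,np.round(W[v,u]))
# heightmap 
X=np.arange(300,1050,1.25);Y=np.arange(-500,420,1.25)
```

```text
rtop [ 468. -348.  150.]
rhead [ 493. -355.   48.]
dock [ 513. -367.    8.]
label [ 542. -159.   49.]
block [ 476. -175.   44.]
bin [ 680. -285.    2.]
pl [ 747. -127.   13.]
scr [ 442. -112.   23.]
lin [583. 128.  22.]
cart [585. 238.  59.]
handle [457. 178.  81.]
front [507. 179.  68.]
cabtop [788. 219. 125.]
matdecoy [336. 300.   7.]
```

View pics/c1.png

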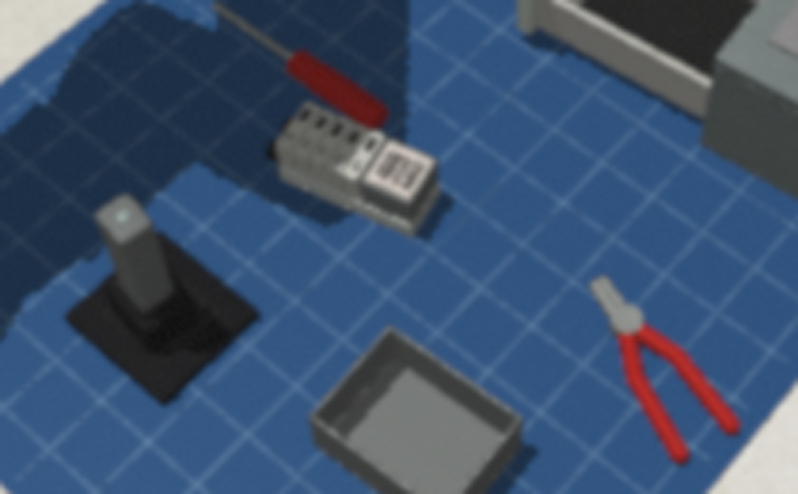

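```bash
cat >> h.py <<'E'
def rect(W,box,z0,z1):
    x0,x1,y0,y1=box
    m=(W[...,0]>x0)&(W[...,0]<x1)&(W[...,1]>y0)&(W[...,1]<y1)&(W[...,2]>z0)&(W[...,2]<z1)
    P=W[m]
    r=cv2.minAreaRect(P[:,:2].astype(np.float32)); return len(P),np.round(r[0],1),np.round(r[1],1),round(r[2],1),np.round(np.median(P[:,2]),1)
E
python3 - <<'E'
from h import *
for t in('scene0','side0'):
  im,d,W=load(t); print(t)
  for n,b,z0,z1 in [('rtop',(400,560,-430,-280),140,160),('dock',(400,560,-450,-250),5,16),('block',(400,620,-230,-125),40,60),('blockall',(400,620,-230,-128),25,60),('front',(460,530,0,400),95,115),('handle',(430,478,60,320),65,95),('cab',(640,1000,0,400),110,135),('liner',(500,700,50,190),20,32),('carton',(500,700,190,330),52,66),('bin',(580,780,-380,-180),40,60)]:
    try: print(n,*rect(W,b,z0,z1))
    except Exception as e: print(n,e)
E
```

```text
scene0
rtop 139 [ 472.7 -348. ] [28.3 35.1] 80.2 149.4
dock 854 [ 480.4 -350.3] [158.1 196.7] 0.1 9.7
block 587 [ 506.  -161.5] [121.7  48.6] 12.0 49.4
blockall 703 [ 500.5 -162.9] [133.2  49. ] 11.8 48.7
front 385 [501.7 171.3] [ 16.9 286.1] 4.5 104.7
handle 126 [463.7 169.6] [ 25.3 128.4] 0.1 79.0
cab 6675 [798.4 200.3] [246.9 296. ] 4.8 121.5
liner 1083 [595.5 117.3] [157.8 134.7] 5.5 25.6
carton 914 [578.1 251.9] [155.7 126.1] 1.3 59.5
bin 319 [ 688.6 -296.8] [121.4  91.7] 3.1 47.6
side0
rtop 78 [ 472.9 -345.5] [28.4 35.5] 77.9 148.6
dock 211 [ 518.7 -325.4] [ 59.6 131.6] 54.0 10.4
block 524 [ 507.  -160.3] [120.4  49.8] 13.6 49.9
blockall 703 [ 500.3 -161.6] [134.6  49.8] 14.2 48.9
front 873 [500.  174.1] [ 16.8 287.3] 4.8 105.2
handle 291 [463.  170.8] [ 29.2 128.3] 0.2 79.9
cab 6371 [798.3 200.3] [251.8 291.6] 4.8 122.2
liner 1212 [600.1 121.8] [202.3 131.1] 3.3 26.3
carton 1777 [617.6 251. ] [177.7 139.5] 8.8 60.1
bin 278 [ 690.1 -295.8] [124.1  96.2] 3.8 46.6
```

```bash
cat >> h.py <<'E'
def go(x,y,z,yaw):
    s=env.state(); p=np.array(s['eef_pos']); from scipy.spatial.transform import Rotation as Ro
    R=Ro.from_euler('xyz',s['tcp_rot']).as_matrix()
    cy=np.arctan2(R[1,0],R[0,0])
    l=R.T@(np.array([x,y,z])-p); t=-((yaw-cy+np.pi/2)%np.pi-np.pi/2)
    print('linear',np.round(l,1),'turn',round(t,3),'j',np.round(s['joints'],2),'cur',np.round(p,1),round(cy,3))
E
python3 - <<'E'
from h import *
go(473,-347,292,-.19)
E
```

```text
linear [ 3.365e+02 -1.444e+02 -1.000e-01] turn 0.517 j [-1.35  0.49  1.56  0.    1.09 -0.11] cur [ 200.6 -591.8  291.8] 0.327
```

>>> play_rows:
  targets:
    - {"linear": [60, -26, 0], "turn": 0.1}
    - {"linear": [116, -50, 0], "turn": 0.2}
    - {"linear": [172, -74, 0], "turn": 0.3}
    - {"linear": [228, -98, 0], "turn": 0.4}
    - {"linear": [284, -122, 0], "turn": 0.5}
    - {"linear": [336, -145, 0], "turn": 0.517}
    - {"linear": [336, -145, 0], "turn": 0.517}
  hand: 60

```text
t: 1.02
eef_pos: [474.5, -344.1, 292.0]
tcp_rot: [-3.141, 0.0, -0.186]
ft_force: [-1.4, 0.3, -0.6]
opening: 0.63
```

Run:
```python
from h import *
st()
snap('wrist','w1'); st()
im,d,W=load('w1')
for n,b,z0,z1 in [('rtop',(400,560,-430,-280),144,160),('block',(400,620,-230,-125),45,60),('blockall',(400,620,-230,-128),28,60),('dockz',(400,560,-430,-250),8,13)]:
    try: print(n,*rect(W,b,z0,z1))
    except Exception as e: print(n,e)
```

```text
{'t': np.float64(1.025), 'joints': array([-0.74 ,  0.436,  1.657,  0.   ,  1.049,  1.016]), 'eef_pos': array([ 474.485, -344.071,  291.989]), 'tcp_rot': array([-3.141,  0.   , -0.186]), 'ft_force': array([-1.436,  0.283, -0.587]), 'opening': np.float64(0.63)}
{'t': np.float64(1.075), 'joints': array([-0.743,  0.436,  1.658, -0.   ,  1.049,  1.015]), 'eef_pos': array([ 473.291, -345.457,  292.   ]), 'tcp_rot': array([-3.142,  0.   , -0.187]), 'ft_force': array([ 0.25 , -0.129,  0.153]), 'opening': np.float64(0.631)}
rtop 1403 [ 472.9 -347.6] [27.6 33.5] 80.8 149.6
block 4357 [ 506.3 -161.5] [118.9  47.1] 13.0 49.9
blockall 5234 [ 506.3 -161.7] [119.1  47.3] 12.7 49.7
dockz 4620 [ 473.8 -344.4] [ 99.5 109.4] 89.7 10.0
```

View pics/w1.png

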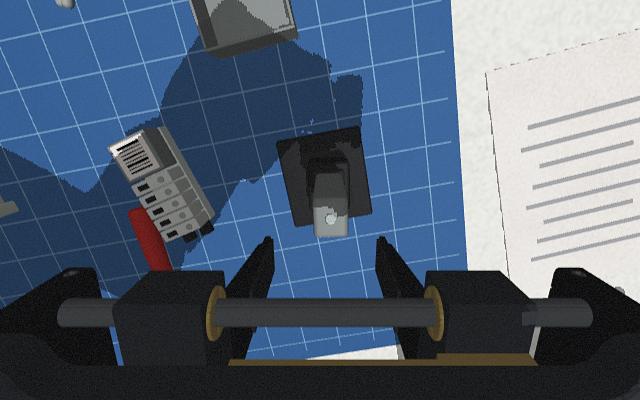

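Run:
```python
from h import *
im,d,W=load('w1')
r=im[...,0].astype(int);m=(r>90)&(im[...,1]<60)&(im[...,2]<60)
P=W[m&(W[...,0]<560)&(W[...,1]>-200)]
print(cv2.minAreaRect(P[:,:2].astype(np.float32)),P[:,2].max(),P[P[:,0].argmax()],P[P[:,1].argmin()])
go(473,-347.6,174,-.17)
```

```text
((447.47015380859375, -115.07803344726562), (40.1816520690918, 91.82958984375), 74.60791015625) 49.88593086286331 [ 487.52640644 -142.56363406   49.36574146] [ 481.45769712 -144.14033311   49.88593086]
linear [  0.2   2.2 118. ] turn -0.017 j [-0.74  0.44  1.66 -0.    1.05  1.01] cur [ 473.3 -345.5  292. ] -0.187
```

>>> play_rows:
  targets:
    - {"linear": [0.9, 0.9, 25], "turn": -0.017}
    - {"linear": [0.9, 0.9, 55], "turn": -0.017}
    - {"linear": [0.9, 0.9, 85], "turn": -0.017}
    - {"linear": [0.9, 0.9, 108], "turn": -0.017}
    - {"linear": [0.9, 0.9, 118], "turn": -0.017}
    - {"linear": [0.9, 0.9, 118], "turn": -0.017}
    - {"linear": [0.9, 0.9, 118], "turn": -0.017}

```text
t: 1.95
eef_pos: [473.1, -348.3, 175.1]
tcp_rot: [3.141, -0.001, -0.174]
ft_force: [0.5, -0.2, -0.1]
opening: 0.631
```

>>> play_rows:
  targets:
    - {"linear": [0, 0, 0], "turn": 0}
    - {"linear": [0, 0, 0], "turn": 0}
    - {"linear": [0, 0, 0], "turn": 0}
    - {"linear": [0, 0, 0], "turn": 0}
    - {"linear": [0, 0, 0], "turn": 0}
    - {"linear": [0, 0, 0], "turn": 0}
  hand: 10

```text
t: 2.7
eef_pos: [473.1, -347.8, 174.3]
tcp_rot: [3.141, -0.0, -0.173]
ft_force: [0.6, -0.2, 1.3]
opening: 0.294
```

Run:
```python
from h import *
st(); im,d,W=load('w1')
m=(W[...,0]>400)&(W[...,0]<520)&(W[...,1]>-145)&(W[...,1]<-60)&(W[...,2]>6)&(W[...,2]<42)
m&=im[...,0].astype(int)>im[...,2].astype(int)+25
P=W[m]; print(len(P),cv2.minAreaRect(P[:,:2].astype(np.float32)),P[:,2].max(),P[P[:,0].argmax()],P[P[:,1].argmin()])
# label centre
m=(W[...,0]>515)&(W[...,0]<575)&(W[...,1]>-190)&(W[...,1]<-120)&(W[...,2]>45)
c=im[120:200,90:190]; cv2.imwrite('pics/lab.png',cv2.resize(c,None,fx=6,fy=6)[:,:,::-1])
```

```text
{'t': np.float64(2.7), 'joints': array([-0.746,  0.579,  1.77 , -0.   ,  0.792,  0.998]), 'eef_pos': array([ 473.059, -347.82 ,  174.33 ]), 'tcp_rot': array([ 3.141, -0.   , -0.173]), 'ft_force': array([ 0.613, -0.154,  1.324]), 'opening': np.float64(0.294)}
1373 ((440.85931396484375, -113.9262924194336), (81.88743591308594, 22.545820236206055), 0.8413171768188477) 27.788111485251104 [ 481.87405308 -118.46572978   21.86560034] [ 423.98182991 -125.05608039   15.07251277]
```

View pics/lab.png

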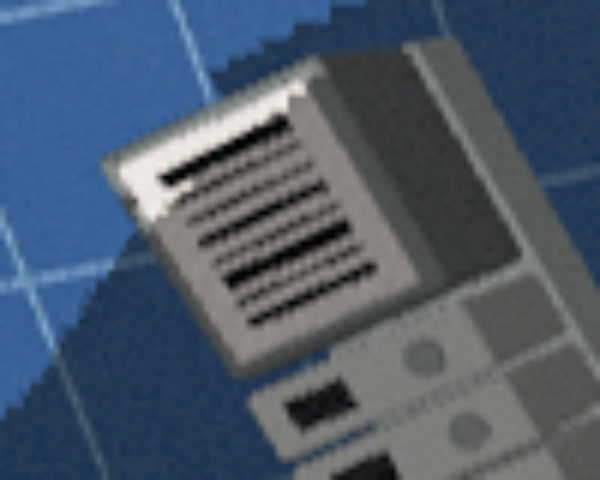

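Run:
```python
from h import *
im,d,W=load('w1'); print(np.nanmedian(W[154:159,132:137].reshape(-1,3),0))
go(543.3,-153.1,289,-.17)
```

```text
[ 544.3259026  -152.66428679   50.27713726]
linear [  35.7 -203.9 -114.7] turn -0.003 j [-0.75  0.58  1.77 -0.    0.79  1.  ] cur [ 473.1 -347.8  174.3] -0.173
```

>>> play_rows:
  targets:
    - {"linear": [0, 0, -20], "turn": 0}
    - {"linear": [0, 0, -50], "turn": 0}
    - {"linear": [2, -12, -85], "turn": 0}
    - {"linear": [6, -35, -110], "turn": 0}
    - {"linear": [12, -70, -114.7], "turn": 0}
    - {"linear": [18.5, -105, -114.7], "turn": 0}
    - {"linear": [25, -140, -114.7], "turn": 0}
    - {"linear": [30, -170, -114.7], "turn": 0}
    - {"linear": [34, -192, -114.7], "turn": 0}
    - {"linear": [36, -203, -114.7], "turn": 0}
    - {"linear": [36, -204, -114.7], "turn": 0}
    - {"linear": [36, -204, -114.7], "turn": 0}
    - {"linear": [36, -204, -114.7], "turn": 0}

```text
t: 4.32
eef_pos: [543.5, -153.7, 288.9]
tcp_rot: [3.141, 0.0, -0.174]
ft_force: [-0.1, -0.5, -2.9]
opening: 0.291
```

Run:
```python
from h import *
st(); go(543.5,-153,289,-.17); snap('wrist','w2');snap('scene','s2')
for t in('s2','w2'):
  im,d,W=load(t)
  print(*rect(W,(500,590,-200,-110),250,272),*rect(W,(500,590,-200,-110),130,240))
im=load('s2')[0]; cv2.imwrite('pics/s2c.png',cv2.resize(im[130:300,190:370],None,fx=3.2,fy=3.2)[:,:,::-1])
im=load('w2')[0]
```

```text
{'t': np.float64(4.325), 'joints': array([-0.393,  0.409,  1.713, -0.   ,  1.02 ,  1.352]), 'eef_pos': array([ 543.47 , -153.713,  288.886]), 'tcp_rot': array([ 3.141,  0.   , -0.174]), 'ft_force': array([-0.058, -0.476, -2.921]), 'opening': np.float64(0.291)}
linear [-0.1 -0.7 -0.1] turn -0.004 j [-0.39  0.41  1.71 -0.    1.02  1.35] cur [ 543.5 -153.7  288.9] -0.174
97 [ 549.  -155.6] [28.1 46.8] 10.0 261.0 522 [ 543.9 -154.9] [45.6 57.7] 79.6 166.6
4100 [ 543.3 -153.3] [46.4 34.2] 80.2 263.5 4729 [ 551.  -154.8] [46.  39.6] 79.6 178.6
```

View pics/s2c.png

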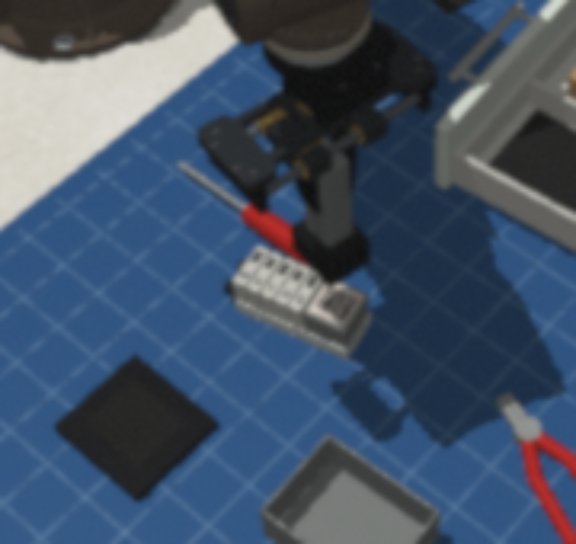

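View pics/w2.png

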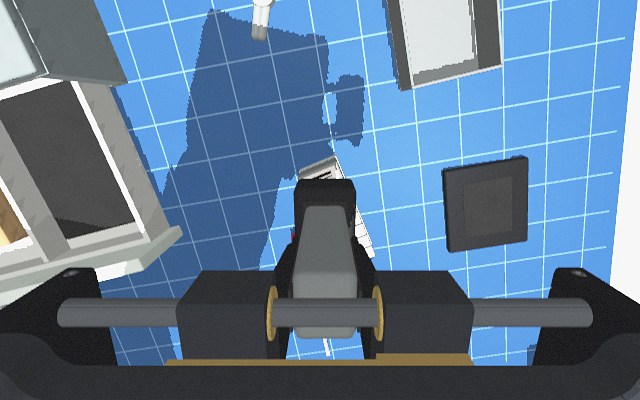

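>>> play_rows:
  targets:
    - {"linear": [0, 0, 0], "turn": 0}
    - {"linear": [0, 0, 0], "turn": 0}
    - {"linear": [0, 0, 0], "turn": 0}
    - {"linear": [0, 0, 0], "turn": 0}
    - {"linear": [0, 0, 0], "turn": 0}
    - {"linear": [0, 0, 0], "turn": 0}
    - {"linear": [0, 0, 0], "turn": 0}
    - {"linear": [0, 0, 0], "turn": 0}
    - {"linear": [0, 0, 0], "turn": 0}
    - {"linear": [0, 0, 0], "turn": 0}
    - {"linear": [0, 0, 0], "turn": 0}
    - {"linear": [0, 0, 0], "turn": 0}

```text
t: 5.92
eef_pos: [543.7, -153.0, 288.9]
tcp_rot: [3.142, -0.0, -0.173]
ft_force: [0.3, 1.2, -2.0]
opening: 0.294
```

Run:
```python
from h import *
st()
for t in ('w2','s2'):
  im,d,W=load(t)
  print('dock',*rect(W,(400,550,-420,-270),6,14))
  print('front',*rect(W,(470,530,0,330),98,115)); print('bin',*rect(W,(580,780,-380,-180),42,60))
im,d,W=load('w2')
# dock dark colour
m=(im.max(2)<75)&(W[...,0]>400)&(W[...,0]<550)&(W[...,1]>-420)&(W[...,1]<-270)&(W[...,2]<20)
print(cv2.minAreaRect(W[m][:,:2].astype(np.float32)))
go(474,-344.5,289,-.17)
```

```text
{'t': np.float64(5.925), 'joints': array([-0.391,  0.409,  1.713, -0.   ,  1.02 ,  1.353]), 'eef_pos': array([ 543.663, -153.035,  288.915]), 'tcp_rot': array([ 3.142, -0.   , -0.173]), 'ft_force': array([ 0.275,  1.191, -1.959]), 'opening': np.float64(0.294)}
dock 6927 [ 473.5 -344. ] [100.3 110.3] 89.8 10.2
front 1239 [505.6 109.4] [ 15.  157.5] 4.9 105.3
bin 1233 [ 668.7 -297.6] [80.3 91. ] 3.2 49.3
dock 1129 [ 474.  -353.4] [130.3 146.3] 88.0 10.1
front 351 [500.9 174.9] [ 17.3 287.4] 4.8 105.3
bin 275 [ 688.7 -296.8] [121.3  91.7] 3.2 48.4
((474.74810791015625, -343.5666198730469), (99.57868957519531, 107.90402221679688), 89.74351501464844)
linear [-3.560e+01  2.006e+02 -1.000e-01] turn -0.003 j [-0.39  0.41  1.71 -0.    1.02  1.35] cur [ 543.7 -153.   288.9] -0.173
```

>>> play_rows:
  targets:
    - {"linear": [-3, 15, 0], "turn": 0}
    - {"linear": [-8, 45, 0], "turn": 0}
    - {"linear": [-15, 85, 0], "turn": 0}
    - {"linear": [-22, 125, 0], "turn": 0}
    - {"linear": [-29, 163, 0], "turn": 0}
    - {"linear": [-34, 190, 5], "turn": 0}
    - {"linear": [-35.7, 200.3, 20], "turn": 0}
    - {"linear": [-35.7, 200.3, 45], "turn": 0}
    - {"linear": [-35.7, 200.3, 70], "turn": 0}
    - {"linear": [-35.7, 200.3, 90], "turn": 0}
    - {"linear": [-35.7, 200.3, 102], "turn": 0}
    - {"linear": [-35.7, 200.3, 108], "turn": 0}
    - {"linear": [-35.7, 200.3, 110], "turn": 0}
    - {"linear": [-35.7, 200.3, 111], "turn": 0}
    - {"linear": [-35.7, 200.3, 111], "turn": 0}

```text
t: 7.8
eef_pos: [474.1, -344.3, 178.3]
tcp_rot: [3.141, -0.001, -0.173]
ft_force: [-0.6, -0.5, -3.5]
opening: 0.293
```

Run:
```python
from h import *
go(474,-344.1,174.3,-.17);st()
```

```text
linear [-0.1 -0.2  4. ] turn -0.003 j [-0.74  0.57  1.77 -0.    0.8   1.  ] cur [ 474.1 -344.3  178.3] -0.173
{'t': np.float64(7.8), 'joints': array([-0.741,  0.572,  1.771, -0.   ,  0.798,  1.003]), 'eef_pos': array([ 474.078, -344.279,  178.341]), 'tcp_rot': array([ 3.141e+00, -1.000e-03, -1.730e-01]), 'ft_force': array([-0.585, -0.464, -3.516]), 'opening': np.float64(0.293)}
```

>>> play_rows:
  targets:
    - {"linear": [0, 0, 1.2], "turn": 0}
    - {"linear": [0, 0, 2.4], "turn": 0}
    - {"linear": [0, 0, 3.4], "turn": 0}
    - {"linear": [0, 0, 4], "turn": 0}
    - {"linear": [0, 0, 4], "turn": 0}
    - {"linear": [0, 0, 4], "turn": 0}

```text
t: 8.55
eef_pos: [474.0, -344.2, 174.3]
tcp_rot: [3.141, -0.0, -0.173]
ft_force: [-1.8, 2.1, 6.5]
opening: 0.293
```

>>> play_rows:
  targets:
    - {"linear": [0, 0, 0], "turn": 0}
    - {"linear": [0, 0, 0], "turn": 0}
    - {"linear": [0, 0, 0], "turn": 0}
    - {"linear": [0, 0, 0], "turn": 0}
    - {"linear": [0, 0, -5], "turn": 0}
    - {"linear": [0, 0, -25], "turn": 0}
    - {"linear": [0, 0, -60], "turn": 0}
    - {"linear": [0, 0, -100], "turn": 0}
    - {"linear": [0, 0, -118], "turn": 0}
  hand: 70

```text
t: 9.68
eef_pos: [474.2, -344.4, 294.6]
tcp_rot: [3.14, -0.003, -0.173]
ft_force: [0.3, 0.1, 0.1]
opening: 0.734
```

Run:
```python
from h import *
st(); snap('wrist','w3')
im,d,W=load('w3')
print('rtop',*rect(W,(400,560,-430,-280),144,160))
print('dock',*rect(W,(400,550,-420,-270),8,13))
print('block',*rect(W,(400,620,-230,-125),45,60))
go(506.3,-161.5,230,.225)
```

```text
{'t': np.float64(9.675), 'joints': array([-0.741,  0.432,  1.656, -0.   ,  1.05 ,  1.003]), 'eef_pos': array([ 474.189, -344.363,  294.583]), 'tcp_rot': array([ 3.14e+00, -3.00e-03, -1.73e-01]), 'ft_force': array([0.332, 0.111, 0.138]), 'opening': np.float64(0.734)}
rtop 1398 [ 473.2 -343.7] [27.7 34. ] 79.9 149.5
dock 4533 [ 473.9 -344.4] [ 99.5 109.3] 90.0 9.9
block 4340 [ 506.2 -161.6] [119.5  47.5] 13.0 49.9
linear [  -0.5 -186.    65.5] turn -0.398 j [-0.74  0.43  1.65 -0.    1.05  1.  ] cur [ 474.5 -344.6  296.1] -0.173
```

View pics/w3.png

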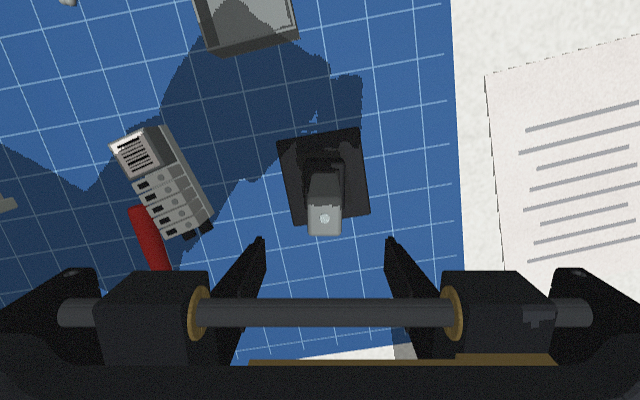

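Run:
```python
from h import *
st();go(514,-159.8,200,.226)
```

```text
{'t': np.float64(9.725), 'joints': array([-0.741,  0.431,  1.654, -0.   ,  1.052,  1.003]), 'eef_pos': array([ 474.466, -344.56 ,  296.068]), 'tcp_rot': array([ 3.139, -0.004, -0.173]), 'ft_force': array([0.295, 0.554, 1.607]), 'opening': np.float64(0.738)}
linear [   6.7 -189.1   95.6] turn -0.399 j [-0.74  0.43  1.65 -0.    1.05  1.  ] cur [ 474.5 -344.6  296.1] -0.173
```

>>> play_rows:
  targets:
    - {"linear": [0.5, -15, 0], "turn": 0}
    - {"linear": [1.5, -45, 0], "turn": -0.05}
    - {"linear": [3, -85, 0], "turn": -0.15}
    - {"linear": [4.5, -125, 10], "turn": -0.25}
    - {"linear": [6, -160, 40], "turn": -0.35}
    - {"linear": [7, -184, 70], "turn": -0.399}
    - {"linear": [7, -189, 88], "turn": -0.399}
    - {"linear": [7, -189, 92], "turn": -0.399}
    - {"linear": [7, -189, 92], "turn": -0.399}
    - {"linear": [7, -189, 92], "turn": -0.399}
  hand: 66

```text
t: 10.98
eef_pos: [513.5, -159.5, 200.5]
tcp_rot: [3.141, -0.001, 0.225]
ft_force: [-0.4, -0.5, -0.6]
opening: 0.692
```

Run:
```python
from h import *
st();snap('wrist','w4');im,d,W=load('w4')
print('block',*rect(W,(400,620,-230,-125),46,60))
go(514,-159.8,97,.226)
```

```text
{'t': np.float64(10.975), 'joints': array([-0.424,  0.485,  1.872, -0.   ,  0.784,  0.922]), 'eef_pos': array([ 513.519, -159.549,  200.491]), 'tcp_rot': array([ 3.141e+00, -1.000e-03,  2.250e-01]), 'ft_force': array([-0.355, -0.495, -0.618]), 'opening': np.float64(0.692)}
block 7503 [ 506.2 -161.3] [119.   46.1] 12.9 50.1
linear [  0.4   0.3 103.5] turn -0.001 j [-0.42  0.48  1.87 -0.    0.78  0.92] cur [ 513.5 -159.6  200.5] 0.225
```

View pics/w4.png

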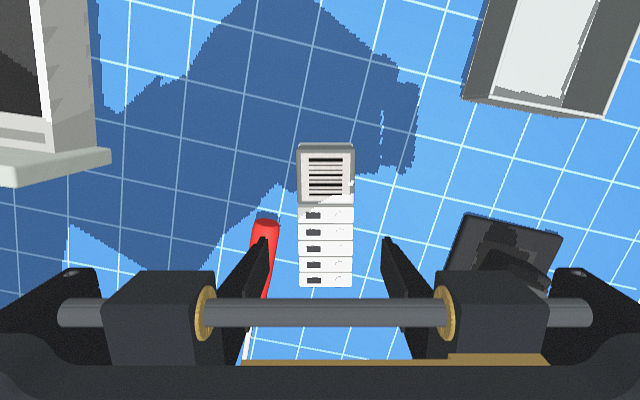

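Run:
```python
from h import *
im,d,W=load('w4')
r=im.astype(int); m=(r[...,0]>r[...,2]+60)&(np.mgrid[:400,:640][0]<300)
P=W[m];P=P[np.isfinite(P[:,0])]; print(P.min(0),P.max(0),P[P[:,0].argmax()])
for u,v in((255,222),(265,222),(277,222),(263,214),(275,216)): print(W[v,u])
B=np.array([506.2,-161.3]);c,s=np.cos(.226),np.sin(.226)
L=np.c_[(P[:,0]-B[0])*c+(P[:,1]-B[1])*s,-(P[:,0]-B[0])*s+(P[:,1]-B[1])*c,P[:,2]]
for a in range(-60,30,8):
  q=L[(L[:,0]>=a)&(L[:,0]<a+8)]
  if len(q): print(a,q.min(0),q.max(0))
```

```text
[ 403.75853649 -186.27719226    2.12216822] [553.59116033 -98.90759386 218.96205024] [ 553.59116033 -184.99257083  213.8553832 ]
[ 480.63625782 -100.71563391   17.21000867]
[ 481.19076863 -109.3118955    13.49049629]
[ 481.39162359 -119.85098415    7.6603596 ]
[ 483.99119124 -104.66117045    1.26841003]
[ 484.66111174 -116.40087375    1.55366733]
-60 [-59.98863569  50.77322841  13.28603492] [-52.02156737  53.056916    21.77560868]
-52 [-51.88863007  48.8935293   13.14833697] [-44.29881076  53.12352019  22.9434142 ]
-44 [-43.78134419  47.14111599  13.23204073] [-36.00987458  72.0380309   23.73245472]
-36 [-35.92907398  45.46317751  14.40388449] [-28.11899971  70.69048131  24.73918954]
-28 [-27.94424565  44.37641553  13.69170478] [-20.03124436  69.25601019  26.86385587]
-20 [-19.98159602  44.11354142   2.12216822] [-12.00880085  68.02827947  25.88477382]
-12 [-11.97456585  56.37128535   7.29268208] [-10.79773801  65.40589778  22.40626671]
-4 [ -3.56153432  33.40616322 122.19004959] [  0.53752578  33.80822473 149.19643868]
4 [ 10.4869807   33.6522198  121.16593977] [ 11.9007773   34.01159934 122.84362862]
12 [ 12.52768623  33.62221385 122.38471139] [ 18.96149867  40.11435127 134.11924985]
28 [ 33.46989149 -33.45453429 206.22098617] [ 35.99332374  34.98466593 210.71732309]
```

>>> play_rows:
  targets:
    - {"linear": [2.4, 0.2, 15], "turn": 0}
    - {"linear": [2.4, 0.2, 40], "turn": 0}
    - {"linear": [2.4, 0.2, 65], "turn": 0}
    - {"linear": [2.4, 0.2, 85], "turn": 0}
    - {"linear": [2.4, 0.2, 98], "turn": 0}
    - {"linear": [2.4, 0.2, 103], "turn": 0}
    - {"linear": [2.4, 0.2, 103], "turn": 0}
    - {"linear": [2.4, 0.2, 103], "turn": 0}

```text
t: 12.02
eef_pos: [516.1, -159.0, 97.5]
tcp_rot: [3.141, -0.001, 0.226]
ft_force: [0.0, -0.4, 0.3]
opening: 0.692
```

>>> play_rows:
  targets:
    - {"linear": [0, 0, 0], "turn": 0}
    - {"linear": [0, 0, 0], "turn": 0}
    - {"linear": [0, 0, 0], "turn": 0}
    - {"linear": [0, 0, 0], "turn": 0}
    - {"linear": [0, 0, 0], "turn": 0}
    - {"linear": [0, 0, 0], "turn": 0}
  hand: 30

```text
t: 12.78
eef_pos: [516.0, -159.0, 97.2]
tcp_rot: [3.141, -0.0, 0.226]
ft_force: [-0.5, -0.4, 4.9]
opening: 0.481
```

>>> play_rows:
  targets:
    - {"linear": [0, 0, -8], "turn": 0}
    - {"linear": [0, 0, -25], "turn": 0}
    - {"linear": [0, 0, -55], "turn": 0}
    - {"linear": [0, 0, -90], "turn": 0}
    - {"linear": [0, 0, -130], "turn": 0}
    - {"linear": [0, 0, -155], "turn": 0}
    - {"linear": [0, 0, -163], "turn": 0}
    - {"linear": [0, 0, -163], "turn": 0}

```text
t: 13.78
eef_pos: [515.6, -158.8, 260.0]
tcp_rot: [3.141, -0.0, 0.226]
ft_force: [-0.1, -0.0, -7.5]
opening: 0.482
```

Run:
```python
from h import *
st();snap('wrist','w5');snap('scene','s5');snap('side','d5')
for t in('w5','s5','d5'):
  im,d,W=load(t)
  for n,b,z0,z1 in [('cabtop',(640,1000,0,400),112,130),('front',(470,530,0,400),99,113),('reader',(440,510,-380,-310),144,155)]:
    try: print(t,n,*rect(W,b,z0,z1))
    except Exception as e: print(t,n,e)
```

```text
{'t': np.float64(13.775), 'joints': array([-0.421,  0.407,  1.807, -0.   ,  0.927,  0.924]), 'eef_pos': array([ 515.556, -158.764,  259.988]), 'tcp_rot': array([ 3.141, -0.   ,  0.226]), 'ft_force': array([-0.087, -0.048, -7.453]), 'opening': np.float64(0.482)}
w5 cabtop 0 [0. 0.] [0. 0.] 0.0 nan
w5 front 1734 [509.5  66. ] [14.7 70.8] 5.2 105.4
w5 reader 303 [ 465.6 -332.2] [19.  11.3] 16.8 149.1
s5 cabtop 6625 [798.1 199.7] [247.4 294.5] 4.8 121.6
s5 front 329 [501.3 174. ] [ 16.9 285.2] 5.1 105.4
s5 reader 121 [ 474.7 -344.1] [27.5 36.4] 80.6 149.8
d5 cabtop 6298 [798.9 200.6] [250.5 291.7] 5.4 122.2
d5 front 744 [500.3 174.4] [ 16.6 285.8] 4.9 105.5
d5 reader 0 [0. 0.] [0. 0.] 0.0 nan
  return _methods._mean(a, axis=axis, dtype=dtype,
  ret = ret.dtype.type(ret / rcount)
```

View pics/w5.png

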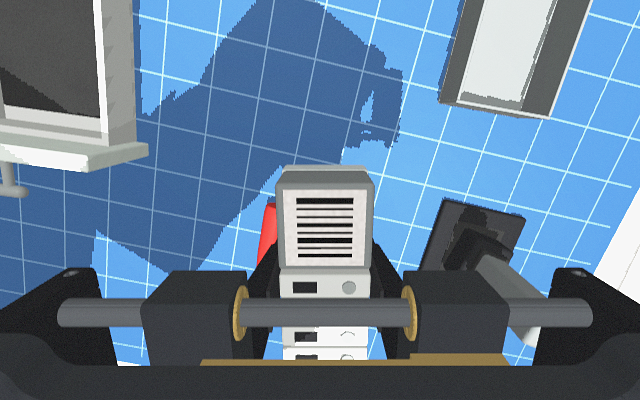

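View pics/d5.png

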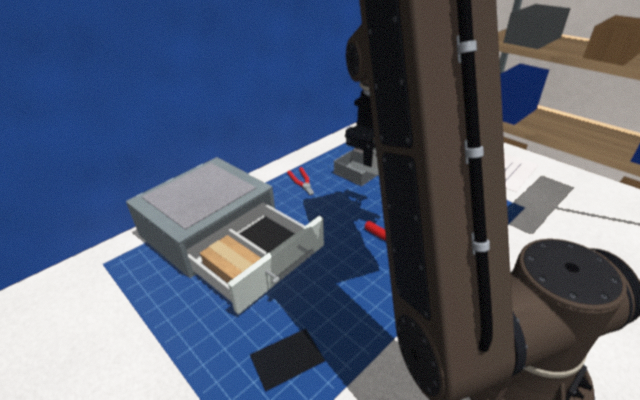

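Run:
```python
from h import *
go(612.5,120.2,260,.0855)
```

```text
linear [ 157.  -250.1   -1.1] turn 0.14 j [-0.42  0.41  1.81 -0.    0.93  0.92] cur [ 515.5 -158.7  258.8] 0.226
```

>>> play_rows:
  targets:
    - {"linear": [8, -13, 0], "turn": 0}
    - {"linear": [25, -40, 0], "turn": 0.03}
    - {"linear": [50, -75, 0], "turn": 0.07}
    - {"linear": [75, -110, 0], "turn": 0.11}
    - {"linear": [95, -140, 0], "turn": 0.14}
    - {"linear": [105, -155, 0], "turn": 0.14}
    - {"linear": [110, -160, 0], "turn": 0.14}
    - {"linear": [110, -160, 0], "turn": 0.14}
    - {"linear": [110, -160, 0], "turn": 0.14}

```text
t: 15.05
eef_pos: [587.0, 20.8, 259.8]
tcp_rot: [3.141, 0.0, 0.085]
ft_force: [-0.1, -0.1, -6.5]
opening: 0.48
```

Run:
```python
from h import *
st();snap('wrist','w6')
im,d,W=load('w6')
c,s=np.cos(.0855),np.sin(.0855)
A=W[...,0]*c+W[...,1]*s; L=-W[...,0]*s+W[...,1]*c; Z=W[...,2]
D=np.stack([A,L,Z],-1)
def rg(n,m): 
  P=D[m]; print(n,len(P),np.round(np.percentile(P,[1,50,99],axis=0),1).tolist())
box=(L>5)&(L<260)
rg('front top',(A>490)&(A<535)&(Z>100)&(Z<112)&box)
rg('cabtop',(A>600)&(A<1000)&(Z>114)&(Z<128)&(L>-60))
dark=im.max(2)<90
rg('liner',dark&(A>530)&(A<720)&(L>5)&(L<127)&(Z>20)&(Z<32))
rg('sidewall',(A>540)&(A<670)&(L>-15)&(L<20)&(Z>50)&(Z<66))
rg('divider',(A>540)&(A<670)&(L>115)&(L<145)&(Z>50)&(Z<66))
rg('floorz',(A>540)&(A<670)&(L>10)&(L<120)&(Z>10)&(Z<40))
print(rect(D,(530,720,5,127),23,30))
```

```text
{'t': np.float64(15.05), 'joints': array([-0.077,  0.472,  1.691, -0.   ,  0.979,  1.409]), 'eef_pos': array([586.986,  20.801, 259.838]), 'tcp_rot': array([3.141, 0.   , 0.085]), 'ft_force': array([-0.093, -0.144, -6.463]), 'opening': np.float64(0.48)}
front top 1454 [[506.8, 119.0, 100.2], [516.3, 160.5, 105.4], [520.7, 258.2, 107.0]]
cabtop 23203 [[689.7, -12.1, 117.5], [712.8, 85.0, 120.3], [733.9, 185.0, 124.1]]
liner 15747 [[543.2, 13.1, 24.0], [630.2, 69.0, 25.8], [695.8, 121.2, 27.5]]
sidewall 445 [[618.3, 1.1, 51.3], [644.9, 3.8, 58.8], [670.0, 7.1, 60.3]]
divider 1032 [[541.6, 127.5, 50.2], [611.0, 130.4, 52.8], [668.4, 134.3, 54.5]]
floorz 12156 [[541.8, 13.3, 24.0], [613.8, 68.3, 25.8], [668.3, 119.0, 27.5]]
(15913, array([618.3,  67.5]), array([111.9, 157.1]), 89.9, np.float64(25.8))
```

View pics/w6.png

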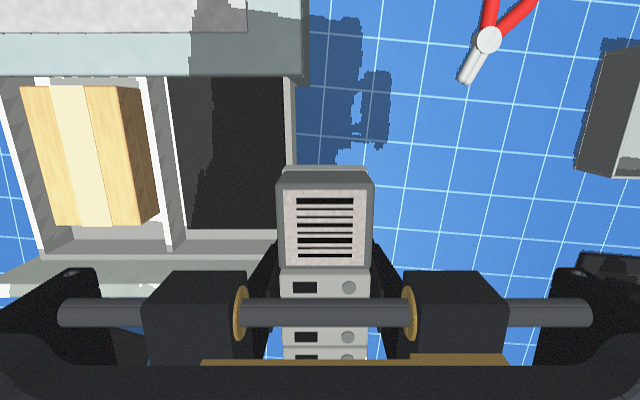

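Run:
```python
from h import *
go(616.7,120.6,123,.0855)
```

```text
linear [ 38.1 -97.  136.9] turn -0.001 j [-0.08  0.47  1.69 -0.    0.98  1.41] cur [587.   20.8 259.9] 0.085
```

>>> play_rows:
  targets:
    - {"linear": [5, -12, 0], "turn": 0}
    - {"linear": [14, -37, 0], "turn": 0}
    - {"linear": [25, -65, 0], "turn": 0}
    - {"linear": [34, -88, 0], "turn": 0}
    - {"linear": [38, -97, 5], "turn": 0}
    - {"linear": [38, -97, 20], "turn": 0}
    - {"linear": [38, -97, 40], "turn": 0}
    - {"linear": [38, -97, 60], "turn": 0}
    - {"linear": [38, -97, 70], "turn": 0}
    - {"linear": [38, -97, 75], "turn": 0}
    - {"linear": [38, -97, 75], "turn": 0}
    - {"linear": [38, -97, 75], "turn": 0}

```text
t: 16.6
eef_pos: [617.0, 121.5, 185.5]
tcp_rot: [3.141, -0.001, 0.086]
ft_force: [0.1, -0.1, -6.2]
opening: 0.482
```

Run:
```python
from h import *
st();go(616.7,120.6,123,.0855);snap('wrist','w7');snap('side','d7')
im=load('d7')[0]; cv2.imwrite('pics/d7c.png',cv2.resize(im[110:320,120:360],None,fx=2.5,fy=2.5)[:,:,::-1])
```

```text
{'t': np.float64(16.6), 'joints': array([ 0.09 ,  0.613,  1.655, -0.   ,  0.873,  1.575]), 'eef_pos': array([616.985, 121.525, 185.523]), 'tcp_rot': array([ 3.141e+00, -1.000e-03,  8.600e-02]), 'ft_force': array([ 0.138, -0.122, -6.181]), 'opening': np.float64(0.482)}
linear [-0.4  0.9 62.5] turn 0.0 j [ 0.09  0.61  1.65 -0.    0.87  1.57] cur [617.  121.5 185.5] 0.086
```

View pics/w7.png

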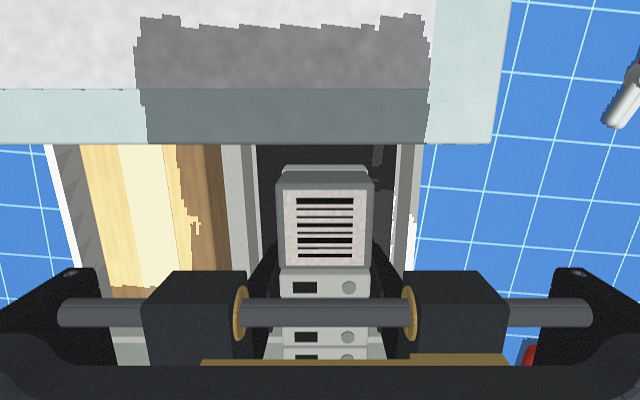

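View pics/d7c.png

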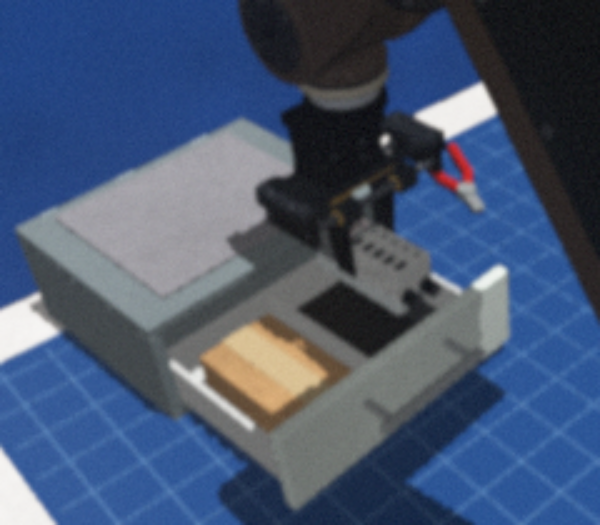

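>>> play_rows:
  targets:
    - {"linear": [0, 0.3, 6], "turn": 0}
    - {"linear": [0, 0.3, 18], "turn": 0}
    - {"linear": [0, 0.3, 30], "turn": 0}
    - {"linear": [0, 0.3, 42], "turn": 0}
    - {"linear": [0, 0.3, 51], "turn": 0}
    - {"linear": [0, 0.3, 56], "turn": 0}
    - {"linear": [0, 0.3, 58], "turn": 0}
    - {"linear": [0, 0.3, 58], "turn": 0}
    - {"linear": [0, 0.3, 58], "turn": 0}

```text
t: 17.82
eef_pos: [616.9, 121.3, 127.3]
tcp_rot: [3.141, -0.001, 0.086]
ft_force: [0.8, -0.1, -7.3]
opening: 0.481
```

>>> play_rows:
  targets:
    - {"linear": [0, 0, 1], "turn": 0}
    - {"linear": [0, 0, 2], "turn": 0}
    - {"linear": [0, 0, 3], "turn": 0}
    - {"linear": [0, 0, 3], "turn": 0}
    - {"linear": [0, 0, 3], "turn": 0}

```text
t: 18.45
eef_pos: [616.8, 121.3, 123.9]
tcp_rot: [3.141, -0.0, 0.086]
ft_force: [1.1, -0.4, -6.8]
opening: 0.478
```

>>> play_rows:
  targets:
    - {"linear": [0, 0, 0.5], "turn": 0}
    - {"linear": [0, 0, 1], "turn": 0}
    - {"linear": [0, 0, 1.2], "turn": 0}
    - {"linear": [0, 0, 1.2], "turn": 0}

```text
t: 18.95
eef_pos: [616.9, 121.3, 123.2]
tcp_rot: [3.141, -0.001, 0.086]
ft_force: [-1.2, 0.3, 1.5]
opening: 0.484
```

>>> play_rows:
  targets:
    - {"linear": [0, 0, 0], "turn": 0}
    - {"linear": [0, 0, 0], "turn": 0}
    - {"linear": [0, 0, 0], "turn": 0}
    - {"linear": [0, 0, 0], "turn": 0}
    - {"linear": [0, 0, 0], "turn": 0}
    - {"linear": [0, 0, -8], "turn": 0}
    - {"linear": [0, 0, -25], "turn": 0}
    - {"linear": [0, 0, -55], "turn": 0}
    - {"linear": [0, 0, -90], "turn": 0}
    - {"linear": [0, 0, -120], "turn": 0}
    - {"linear": [0, 0, -130], "turn": 0}
    - {"linear": [0, 0, -130], "turn": 0}
  hand: 64

```text
t: 20.45
eef_pos: [616.7, 121.3, 253.3]
tcp_rot: [3.142, -0.001, 0.086]
ft_force: [-1.1, 0.1, 0.0]
opening: 0.672
```

Run:
```python
from h import *
st();snap('wrist','w8')
im,d,W=load('w8')
c,s=np.cos(.0855),np.sin(.0855)
D=np.stack([W[...,0]*c+W[...,1]*s,-W[...,0]*s+W[...,1]*c,W[...,2]],-1)
print('block',rect(D,(530,690,10,125),70,85))
```

```text
{'t': np.float64(20.45), 'joints': array([ 0.089,  0.535,  1.594, -0.   ,  1.012,  1.574]), 'eef_pos': array([616.718, 121.27 , 253.278]), 'tcp_rot': array([ 3.142e+00, -1.000e-03,  8.600e-02]), 'ft_force': array([-1.054,  0.12 ,  0.017]), 'opening': np.float64(0.672)}
block (6280, array([614.8,  68.6]), array([ 46. , 119.3]), 90.0, np.float64(76.1))
```

View pics/w8.png

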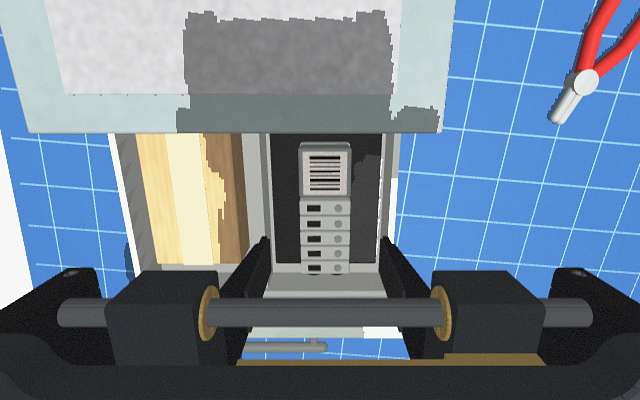

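Run:
```python
from h import *
go(427.2,168.1,142,.0855)
```

```text
linear [-184.6  -62.9  110.4] turn 0.0 j [ 0.09  0.54  1.59 -0.    1.01  1.57] cur [616.5 121.2 252.3] 0.086
```

>>> play_rows:
  targets:
    - {"linear": [-12, -4, 0], "turn": 0}
    - {"linear": [-40, -14, 0], "turn": 0}
    - {"linear": [-80, -27, 0], "turn": 0}
    - {"linear": [-120, -41, 0], "turn": 0}
    - {"linear": [-155, -53, 0], "turn": 0}
    - {"linear": [-178, -61, 10], "turn": 0}
    - {"linear": [-185, -63, 35], "turn": 0}
    - {"linear": [-185, -63, 65], "turn": 0}
    - {"linear": [-185, -63, 92], "turn": 0}
    - {"linear": [-185, -63, 107], "turn": 0}
    - {"linear": [-185, -63, 110.5], "turn": 0}
    - {"linear": [-185, -63, 110.5], "turn": 0}
    - {"linear": [-185, -63, 110.5], "turn": 0}
  hand: 0

```text
t: 22.12
eef_pos: [427.1, 168.2, 142.7]
tcp_rot: [-3.142, -0.001, 0.086]
ft_force: [0.0, 0.4, -0.6]
opening: 0.007
```

Run:
```python
from h import *
st();snap('wrist','w9');snap('side','d9')
im=load('d9')[0]; cv2.imwrite('pics/d9c.png',cv2.resize(im[110:330,120:380],None,fx=2.5,fy=2.5)[:,:,::-1])
im,d,W=load('w9')
c,s=np.cos(.0855),np.sin(.0855)
D=np.stack([W[...,0]*c+W[...,1]*s,-W[...,0]*s+W[...,1]*c,W[...,2]],-1)
print('handle',rect(D,(450,490,60,210),68,90));go(429,168,142,.0855)
```

```text
{'t': np.float64(22.125), 'joints': array([ 0.231,  0.499,  2.105, -0.   ,  0.537,  1.716]), 'eef_pos': array([427.087, 168.246, 142.722]), 'tcp_rot': array([-3.142e+00, -1.000e-03,  8.600e-02]), 'ft_force': array([ 0.04 ,  0.389, -0.592]), 'opening': np.float64(0.007)}
handle (5993, array([470. , 131.2]), array([ 39.9, 129.4]), 0.0, np.float64(80.3))
linear [1.8 0.4 0.7] turn 0.0 j [ 0.23  0.5   2.11 -0.    0.54  1.72] cur [427.2 168.2 142.7] 0.086
```

View pics/w9.png

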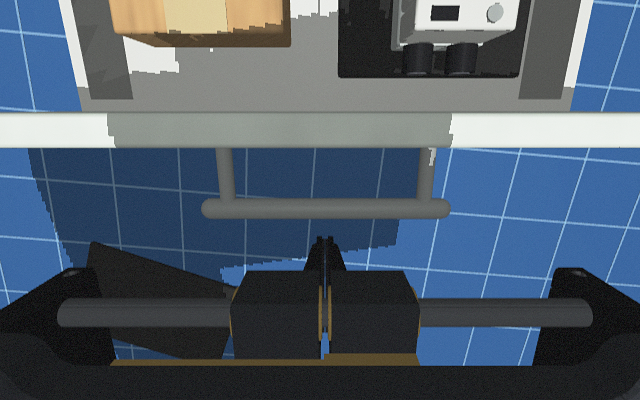

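View pics/d9c.png

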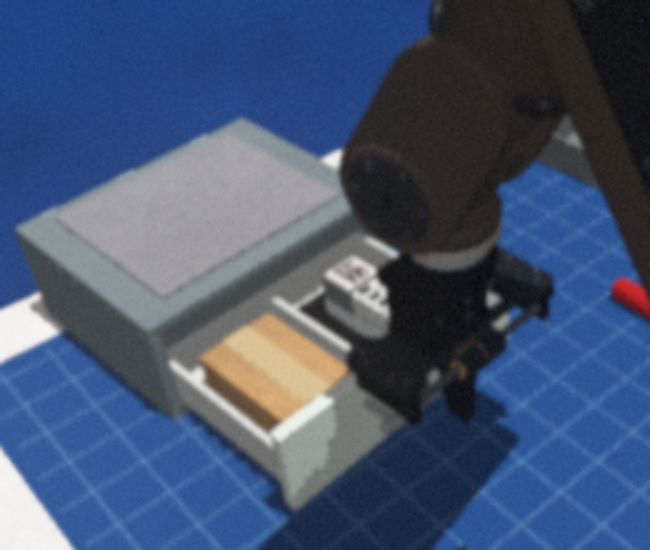

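>>> play_rows:
  targets:
    - {"linear": [3, 0, 0], "turn": 0}
    - {"linear": [7, 0, 0], "turn": 0}
    - {"linear": [10, 0, 0], "turn": 0}
    - {"linear": [12, 0, 0], "turn": 0}
    - {"linear": [14, 0, 0], "turn": 0}
    - {"linear": [16, 0, 0], "turn": 0}
    - {"linear": [18, 0, 0], "turn": 0}
    - {"linear": [20, 0, 0], "turn": 0}
    - {"linear": [22, 0, 0], "turn": 0}
    - {"linear": [25, 0, 0], "turn": 0}
    - {"linear": [28, 0, 0], "turn": 0}
    - {"linear": [32, 0, 0], "turn": 0}
    - {"linear": [36, 0, 0], "turn": 0}
    - {"linear": [40, 0, 0], "turn": 0}
    - {"linear": [45, 0, 0], "turn": 0}
    - {"linear": [50, 0, 0], "turn": 0}
    - {"linear": [55, 0, 0], "turn": 0}
    - {"linear": [60, 0, 0], "turn": 0}
    - {"linear": [65, 0, 0], "turn": 0}
    - {"linear": [70, 0, 0], "turn": 0}

```text
t: 24.72
eef_pos: [497.1, 174.2, 142.2]
tcp_rot: [3.141, 0.0, 0.086]
ft_force: [-1.3, -0.7, -1.2]
opening: 0.011
```

>>> play_rows:
  targets:
    - {"linear": [5, 0, 0], "turn": 0}
    - {"linear": [10, 0, 0], "turn": 0}
    - {"linear": [15, 0, 0], "turn": 0}
    - {"linear": [20, 0, 0], "turn": 0}
    - {"linear": [25, 0, 0], "turn": 0}
    - {"linear": [30, 0, 0], "turn": 0}
    - {"linear": [35, 0, 0], "turn": 0}
    - {"linear": [40, 0, 0], "turn": 0}
    - {"linear": [45, 0, 0], "turn": 0}
    - {"linear": [50, 0, 0], "turn": 0}
    - {"linear": [55, 0, 0], "turn": 0}
    - {"linear": [60, 0, 0], "turn": 0}
    - {"linear": [65, 0, 0], "turn": 0}
    - {"linear": [70, 0, 0], "turn": 0}
    - {"linear": [74, 0, 0], "turn": 0}
    - {"linear": [78, 0, 0], "turn": 0}
    - {"linear": [82, 0, 0], "turn": 0}
    - {"linear": [85, 0, 0], "turn": 0}
    - {"linear": [88, 0, 0], "turn": 0}
    - {"linear": [90, 0, 0], "turn": 0}

```text
t: 27.22
eef_pos: [586.7, 181.9, 142.2]
tcp_rot: [3.142, -0.0, 0.086]
ft_force: [-2.1, 0.7, 0.4]
opening: 0.003
```

```bash
cat > dr.py <<'E'
from h import *
import sys
st();t=sys.argv[1];snap('wrist',t)
im,d,W=load(t)
c,s=np.cos(.0855),np.sin(.0855)
D=np.stack([W[...,0]*c+W[...,1]*s,-W[...,0]*s+W[...,1]*c,W[...,2]],-1)
p=np.array(env.state()['eef_pos']);print('a',p[0]*c+p[1]*s)
m=(D[...,2]>99)&(D[...,2]<111)&(D[...,1]>20)&(D[...,1]<240)&(D[...,0]>500)
print('panel top',np.percentile(D[m][:,0],[1,50,99]))
m=(D[...,2]>117)&(D[...,2]<127)&(D[...,1]>20)&(D[...,1]<240)&(D[...,0]>600)
print('cab',np.percentile(D[m][:,0],[0.5,1,50]))
E
python3 dr.py w10
```

```text
{'t': np.float64(27.225), 'joints': array([ 0.193,  0.654,  1.722, -0.   ,  0.766,  1.678]), 'eef_pos': array([586.664, 181.924, 142.209]), 'tcp_rot': array([ 3.142, -0.   ,  0.086]), 'ft_force': array([-2.145,  0.723,  0.393]), 'opening': np.float64(0.003)}
a 600.287531234226
panel top [611.02528877 659.24590636 665.53556129]
cab [689.67813633 689.75748771 702.64599828]
```

View pics/w10.png

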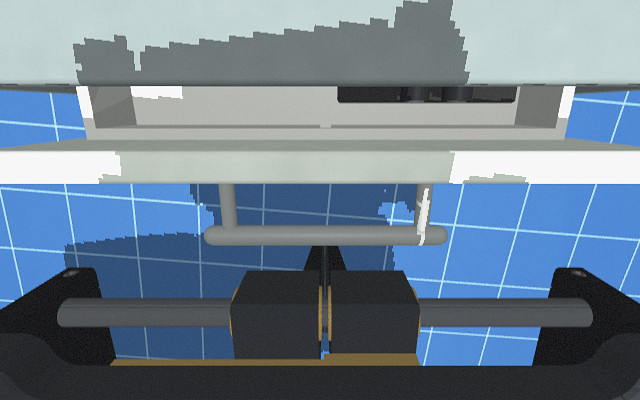

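>>> play_rows:
  targets:
    - {"linear": [2, 0, 0], "turn": 0}
    - {"linear": [4, 0, 0], "turn": 0}
    - {"linear": [6, 0, 0], "turn": 0}
    - {"linear": [8, 0, 0], "turn": 0}
    - {"linear": [10, 0, 0], "turn": 0}
    - {"linear": [12, 0, 0], "turn": 0}
    - {"linear": [14, 0, 0], "turn": 0}
    - {"linear": [16, 0, 0], "turn": 0}
    - {"linear": [17, 0, 0], "turn": 0}
    - {"linear": [18, 0, 0], "turn": 0}
    - {"linear": [19, 0, 0], "turn": 0}
    - {"linear": [20, 0, 0], "turn": 0}
    - {"linear": [21, 0, 0], "turn": 0}
    - {"linear": [21.5, 0, 0], "turn": 0}
    - {"linear": [22, 0, 0], "turn": 0}
    - {"linear": [22, 0, 0], "turn": 0}

```text
t: 29.28
eef_pos: [608.5, 183.8, 142.2]
tcp_rot: [3.141, -0.0, 0.086]
ft_force: [-0.5, -0.0, 0.5]
opening: 0.006
```

```bash
python3 dr.py w11
```

```text
{'t': np.float64(29.275), 'joints': array([ 0.189,  0.677,  1.665, -0.   ,  0.799,  1.675]), 'eef_pos': array([608.455, 183.777, 142.217]), 'tcp_rot': array([ 3.141, -0.   ,  0.086]), 'ft_force': array([-0.498, -0.044,  0.451]), 'opening': np.float64(0.006)}
a 621.9452380560335
panel top [632.81967073 681.05874188 687.44561692]
cab [690.09358951 690.30174249 715.09809987]
```

>>> play_rows:
  targets:
    - {"linear": [0.5, 0, 0], "turn": 0}
    - {"linear": [1, 0, 0], "turn": 0}
    - {"linear": [1.5, 0, 0], "turn": 0}
    - {"linear": [2, 0, 0], "turn": 0}
    - {"linear": [2, 0, 0], "turn": 0}

```text
t: 29.95
eef_pos: [610.5, 184.0, 142.2]
tcp_rot: [3.142, -0.0, 0.086]
ft_force: [-1.0, 1.3, 1.0]
opening: 0.005
```

>>> play_rows:
  targets:
    - {"linear": [0.3, 0, 0], "turn": 0}
    - {"linear": [0.6, 0, 0], "turn": 0}
    - {"linear": [0.9, 0, 0], "turn": 0}
    - {"linear": [0.9, 0, 0], "turn": 0}

```text
t: 30.45
eef_pos: [610.9, 184.0, 142.2]
tcp_rot: [3.141, 0.001, 0.086]
ft_force: [-4.7, -0.6, 2.9]
opening: 0.006
```

>>> play_rows:
  targets:
    - {"linear": [0.4, 0, 0], "turn": 0}
    - {"linear": [0.8, 0, 0], "turn": 0}
    - {"linear": [0.8, 0, 0], "turn": 0}
    - {"linear": [0.8, 0, 0], "turn": 0}

```text
t: 30.95
eef_pos: [611.1, 184.0, 142.2]
tcp_rot: [3.141, 0.003, 0.086]
ft_force: [-9.1, -0.7, 5.0]
opening: 0.003
```

>>> play_rows:
  targets:
    - {"linear": [-2, 0, 0], "turn": 0}
    - {"linear": [-8, 0, 0], "turn": 0}
    - {"linear": [-25, 0, 0], "turn": 0}
    - {"linear": [-50, 0, 0], "turn": 0}
    - {"linear": [-80, 0, -10], "turn": 0}
    - {"linear": [-100, 0, -40], "turn": 0}
    - {"linear": [-110, 0, -80], "turn": 0}
    - {"linear": [-110, 0, -120], "turn": 0}
    - {"linear": [-110, 0, -145], "turn": 0}
    - {"linear": [-110, 0, -150], "turn": 0}
    - {"linear": [-110, 0, -150], "turn": 0}

```text
t: 32.33
eef_pos: [502.3, 174.6, 291.6]
tcp_rot: [3.141, 0.0, 0.086]
ft_force: [0.4, -0.4, -0.7]
opening: 0.005
```

```bash
python3 dr.py w12
python3 - <<'E'
from h import *
snap('scene','s12');snap('side','d12')
im,d,W=load('s12')
print('reader',*rect(W,(440,510,-380,-310),144,155)); print('bin',*rect(W,(580,780,-380,-180),42,60))
E
```

```text
{'t': np.float64(32.325), 'joints': array([ 0.21 ,  0.36 ,  1.787, -0.   ,  0.995,  1.696]), 'eef_pos': array([502.322, 174.625, 291.607]), 'tcp_rot': array([3.141, 0.   , 0.086]), 'ft_force': array([ 0.43 , -0.4  , -0.715]), 'opening': np.float64(0.005)}
a 515.3115598824786
panel top [675.01019586 675.67319092 676.74141206]
reader 123 [ 474.3 -344.3] [27.2 35.2] 79.4 149.6
bin 273 [ 688.8 -296.6] [120.8  92.7] 3.9 48.2Traceback (most recent call last):
  File "dr.py", line 11, in <module>
    print('cab',np.percentile(D[m][:,0],[0.5,1,50]))
                ~~~~~~~~~~~~~^^^^^^^^^^^^^^^^^^^^^^
    return _quantile_unchecked(
        a, q, axis, out, overwrite_input, method, keepdims, weights)
    return _ureduce(a,
                    func=_quantile_ureduce_func,
    ...<5 lines>...
                    overwrite_input=overwrite_input,
                    method=method)
    r = func(a, **kwargs)
    result = _quantile(arr,
                       quantiles=q,
    ...<2 lines>...
                       out=out,
                       weights=wgt)
    slices_having_nans = np.isnan(arr[-1, ...])
                                  ~~~^^^^^^^^^
IndexError: index -1 is out of bounds for axis 0 with size 0
```

View pics/w12.png

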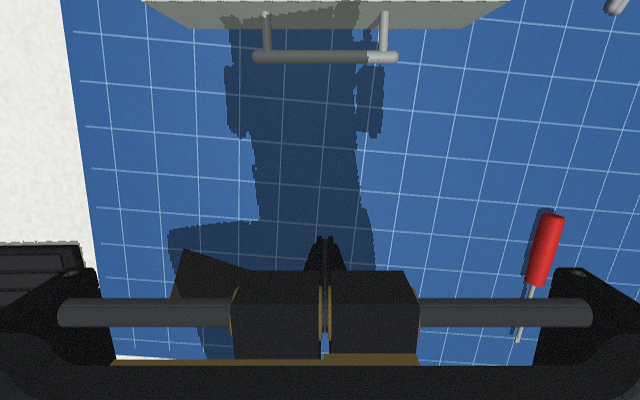

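View pics/s12.png

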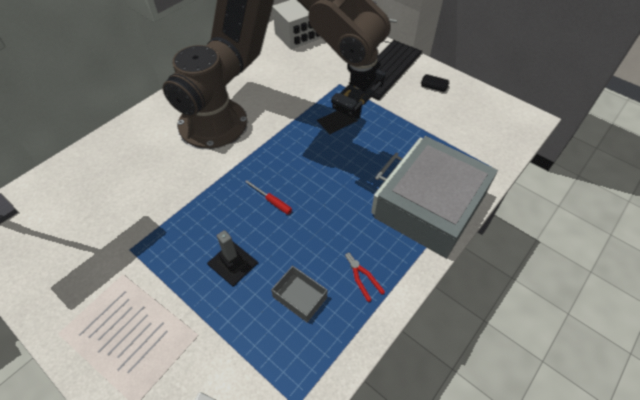

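View pics/d12.png

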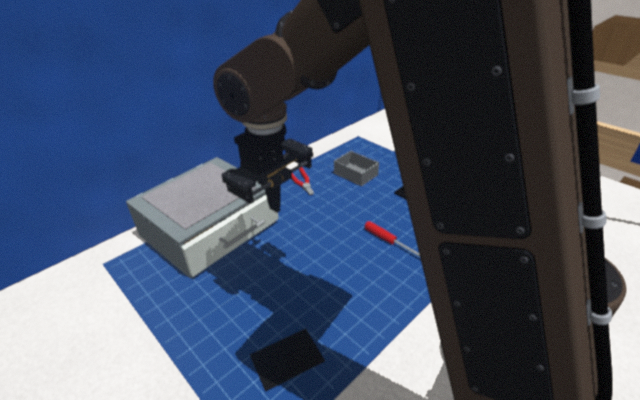

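Run:
```python
from h import *
im,d,W=load('s12');c,s=np.cos(.0855),np.sin(.0855)
D=np.stack([W[...,0]*c+W[...,1]*s,-W[...,0]*s+W[...,1]*c,W[...,2]],-1)
print(rect(D,(650,689,-30,300),99,112))
cv2.imwrite('pics/s12c.png',cv2.resize(im[130:260,360:500],None,fx=4,fy=4)[:,:,::-1])
st(); env.job_done(); st()
```

```text
(226, array([681.1, 129.3]), array([ 12.7, 285.7]), 0.5, np.float64(105.5))
{'t': np.float64(32.475), 'joints': array([ 0.21 ,  0.361,  1.787, -0.   ,  0.995,  1.695]), 'eef_pos': array([502.277, 174.602, 291.014]), 'tcp_rot': array([3.141e+00, 2.000e-03, 8.600e-02]), 'ft_force': array([-0.125, -0.452, -0.039]), 'opening': np.float64(0.004)}
the job is handed in; nothing more can be done
the job is handed in; nothing more can be done
```

View pics/s12c.png

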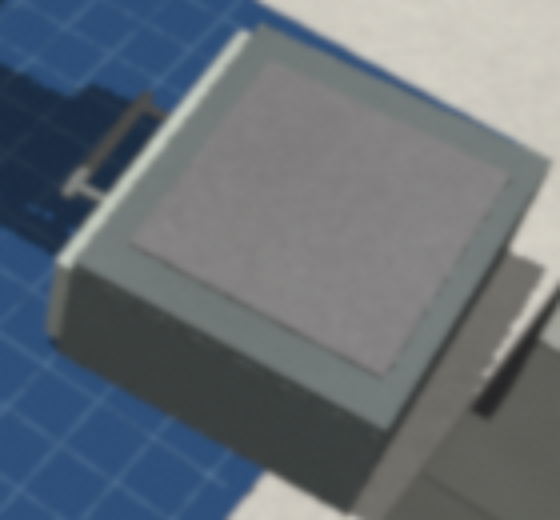

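The job is done and handed in at about 32.5 s; I saw no failed step, but hand-in reports no verdict.

- **Scan:** I held the reader about 75 mm above the label centre, pointing straight down, for about 1.7 s. It was within about 1 mm of centre.
- **Reader:** It stands upright on the dock. Its measured centre is within about 1 mm of the dock's centre.
- **Valve block:** It sits flat, label up, on the mat. Its top measured 76 mm above the bench, as expected. It was 1 mm off the mat's centre line and clear of the drawer walls. I did not see it again once the drawer was shut.
- **Drawer:** I pushed it slowly on the handle until it stopped, at about 9 N. The last pictures show the front panel flush, with no visible gap; depth readings agree to about 1 mm.
- **Other items:** The bin measured in its original place, and the carton was still in its compartment when last seen. The pliers and screwdriver look unmoved in the pictures but were not re-measured. The arm ended clear of everything.

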